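Load the bar clamp and pump it snug on a wooden block

TASK

Lay the wooden block flat on the bed of the blue bench clamp, lengthwise between its jaws, and let go of it. Then pump the clamp's red trigger, drawing the jaw in with the trigger alone, until the orange sprung pad meets the block, pushes it up against the fixed jaw and is itself pressed in about half way (8 mm), never to its stop; finish while still holding the trigger in so that the clamp keeps this grip. Leave the other things on the bench alone.

Things in the scene. Friction and masses are not known exactly. Their poses are not given: they have to be found in the camera images.
- wood_block: Loose hardwood block 45 x 90 x 34 mm (x, y, z), 0.16 kg; origin at the centre of its underside, y along its length. Lies flat on the bench.
- clamp: Blue bar clamp screwed to the bench; place and yaw vary. Origin at bench height; +y is the clamping direction, from trigger to fixed jaw, z up. Grey bed 72 mm wide, top 12 mm above the bench, y -192..84. Fixed jaw: face at y = 60, 52 mm wide, top z = 54. Moving jaw head 44 wide, top z = 54. Housing y -188..-103, top z = 54. Toothed bar's tail reaches y = -238 at jaw 0.
- bed (a point): Point on the top of the bed, centre line (clamp x 0, y 15, z 12 mm): the centre of the block's underside when it lies lengthwise against the fixed jaw. Axes as the clamp's.
- fixed_jaw_face (a point): Centre of the fixed jaw's clamping face (clamp 0, 60, 29 mm).
- pad_face (a point): Centre of the orange face of the moving pad, 42 wide x 35 mm high, at clamp y = -65 + jaw - pad (mm), z = 29. Moves with the jaw.
- jaw (a joint): Travel of toothed bar and jaw head towards the fixed jaw, 0 to 0.060 m; starts between 0 and 0.012. A friction brake (3.5 N) keeps it where it is left; the ratchet only ever drives it forward.
- pad (a joint): How far the orange pad is pressed back into the jaw head against its spring, 0 (free) to 0.016 m (stop); spring 1000 N/m, so 8 mm is 8 N. When the trigger is let go the brake keeps only 1 to 3.5 mm of it.
- trigger_grip (a point): Middle of the red upright trigger blade, 26 mm wide (clamp x), 12 mm thick (clamp y), top at z = 112 mm. The point lies at clamp (0, -170 + trigger travel, 90) mm, 22 mm below the top; the blade stands 58 mm clear of the housing. At rest 48 mm of free space to the black grip post in front of it, nothing behind it.
- trigger (a joint): Travel of the trigger towards the fixed jaw (clamp +y), straight, 0 to 0.018 m; a 2 to 3 N spring returns it. Going forward its pawl takes up to 8 mm to catch a tooth, then carries the jaw 1:1; going back it clicks over the 8 mm teeth and the jaw stays. A full pump moves the jaw 10 to 18 mm; several are needed. Pushing takes about 6 N plus the pad's spring.
- oil_can: Bystander: grey oil can with a bent spout, 156 mm high, at the back.
- tape_measure: Bystander: yellow tape measure, 36 x 78 x 60 mm, at the back.
- tin_cup: Bystander: tin cup, 72 mm wide, 74 mm high, at the back.
- pliers: Bystander: blue-handled pliers lying at the left.
- screwdriver_1: Bystander: yellow screwdriver lying at the left.
- wrench_1: Bystander: small wrench lying at the front edge.
- spacer_spool: Bystander: rusty spool 34 mm wide, 54 mm high, far left.
- post_top (a point): Top centre of the fixed black grip post on the housing in front of the trigger: clamp (0, -110, 112) mm; post x -13..13, y -116..-105, from z = 54 up.

How it is judged:
By the outcome, as a careful person would: the job done as asked, in the order asked, and still so for the second after the job is handed in, while the arm keeps its last pose, push and grip.
It also fails if it takes over 72 s, if anything falls off the work surface, if the arm or the gripper's body presses on something with over 40 N, if the wrist force passes 120 N, or if a joint passes its speed limit or range.

ROBOT

A 6-joint arm with a two-finger parallel gripper is mounted at the origin on a cart in front of the work surface, level with it; the furniture and walls round the work are solid. World frame = base frame: x ahead of the robot, y to its left, z up, the work surface at z = 0. Lengths are in mm, angles in rad, forces in N, time in s.
With the tool pointing down it reaches from about 300 to 825 mm from the base axis. Payload 5.4 kg.
Tool frame: the origin (TCP) lies midway between the tips of the shut fingers; the grasp point (between the pads) lies 19 mm behind it (ctrl.pinch_z is the distance from the TCP to the grasp point, in mm); z points along the fingers, y is the line along which they close (so a half turn about z gives the same grasp; the last joint's range is limited). The gripper opens to 92 mm and grips with 3 to 60 N. Pads are 20 mm wide; open, the fingers measure 128 mm over their backs; the gripper's body (75 mm by 189 mm) begins 69 mm behind the grasp point.
Start: joints at [-1.466, 0.158, 1.597, -0, 1.386, -0.21], TCP at [178.011, -546.734, 214.601] pointing down, gripper open.
Joint ranges: [-2.91, 2.91], [-0.94, 2.29], [0.18, 2.7], [-1.29, 4.43], [0.17, 2.64], [-3, 3]. Speed limits (rad/s): [2.57, 2.57, 3.14, 3.14, 3.14, 3.14].

INTERFACE

Orientations are given as a rotation vector (axis times angle).
In Python, from workcell import ctrl gives the robot as it stands. The module is installed in compiled form; this text tells all that it offers. Calls block until the motion is done:
- ctrl.reach(position, orientation): joint-space move of the TCP to a pose.
- ctrl.move_linear(position, attitude=None, speed=150): straight line of the TCP; attitude=None keeps the orientation; speed is the mean speed in mm/s.
- ctrl.move_j(angles): joint-space move.
- ctrl.open_gripper() and ctrl.gripper_close(): open the fingers fully, or close them until they stop; the grip force is fixed at half the most.
- ctrl.pause(seconds).
- ctrl.ik(position, orientation): joint angles nearest the present ones, or None.
- ctrl.read_camera(name): name is "scene" or "side" or "wrist"; returns a dict with "img" (384x512x3 uint8, red, green, blue), "fov_y" (degrees; the focal length in pixels is half the picture's height over the tangent of half this angle, whatever the lens; pixels are square), "cx", "cy" (the principal point, pixels), "cam_to_world" (4x4, takes a point from camera to world coordinates); the wrist camera has in their place "mount" (4x4, takes a point from camera to tool coordinates, whose origin is the TCP and whose axes are the flange's). Camera axes: x right, y up, looking along -z (the intrinsics and any distortion apply to the point x, -y, -z); pixel columns grow to the right and rows downward; lengths in mm; the calibration is good to about 2 mm. The wrist camera is an equidistant fisheye: a pixel r from the principal point sees the ray r / f radians off the axis. A picture is of the moment at which its call begins: read the wrist's pose just before it. There is no depth.
A pose or a line that the arm cannot do raises ctrl.PlanningError and nothing moves.
- ctrl.sign_off(): hands the job in; it is judged then, once.
Trained networks look in a picture, given as the dict that the camera call returned (one of the last four; its "shot" number tells which), for a name from the list of things; names that differ only in an ending like _2 or _b are one class to them, and where a whole thing is asked for, a point or a joint stands for the part that bears it (a point fixed in the world has none). Each returns a list of dicts, best first, with "p" (0 to 1); they miss things now and then, are a little off and sometimes report something else, mostly with a low value. They report only what shows in the picture. A call takes as long as a camera call.
- ctrl.look_for(picture, name): "uv" ([column, row] in pixels, amid what is visible of it).
- ctrl.regions_of(picture, name): "pixels" (384x512 bool, what is visible of it) and "uv" ([column, row] in pixels, amid what is visible of it).
Readings, each from a call of its own:
- ctrl.get_clock(): time.
- ctrl.get_joint_positions(): joint angles.
- ctrl.get_joint_velocities(): joint speeds.
- ctrl.get_effort(): joint torques, N m.
- ctrl.get_eef_pos(): TCP position.
- ctrl.get_ee_rot(): TCP orientation.
- ctrl.get_force(): force on the tool from outside, world axes, zero at the start.
- ctrl.get_moment(): the same for the moment, N m.
- ctrl.get_opening(): finger opening in mm.
- ctrl.get_gripper_force(): force on a finger pad.
Only numpy, scipy, OpenCV 4.12 (cv2) and the standard library are available. Lean on these libraries where they do the work, as an engineer would, in place of code of your own. Each camera call takes 0.05 s, during which the arm holds its last target. There are 200 camera calls.

## Working session

There is one attempt and no reset: what is moved stays moved. The work goes in short steps, each a Python script; the robot and the scene stay as the last script left them, time stands still between calls to the robot, and variables do not carry over. Pictures are saved under pics/ and viewed, at most 10 in all, crops included, and the job is handed in when it is done.

```bash
mkdir -p pics; cat > h.py <<'E'
import numpy as np, cv2
from workcell import ctrl
from scipy.spatial.transform import Rotation as R
def f_of(c): return 192/np.tan(np.radians(c["fov_y"])/2)
def ray(c,uv,T=None):
    f=f_of(c); x=(uv[0]-c["cx"]); y=(uv[1]-c["cy"])
    if T is None:
        T=np.array(c["cam_to_world"]); d=np.array([x/f,-y/f,-1])
    else:
        r=np.hypot(x,y)+1e-9; t=r/f; d=np.array([np.sin(t)*x/r,-np.sin(t)*y/r,-np.cos(t)])
    d=T[:3,:3]@d
    return T[:3,3],d/np.linalg.norm(d)
def atz(c,uv,z,T=None):
    o,d=ray(c,uv,T); return o+d*(z-o[2])/d[2]
def tri(rs):
    A=sum(np.eye(3)-np.outer(d,d) for o,d in rs); b=sum((np.eye(3)-np.outer(d,d))@o for o,d in rs)
    return np.linalg.solve(A,b)
def proj(c,P):
    T=np.array(c["cam_to_world"]);p=T[:3,:3].T@(np.array(P)-T[:3,3]);f=f_of(c)
    return np.array([c["cx"]+f*p[0]/-p[2],c["cy"]-f*p[1]/-p[2]])
def wristT(c,pos,rot):
    T=np.eye(4);T[:3,:3]=R.from_rotvec(rot).as_matrix();T[:3,3]=pos
    return T@np.array(c["mount"])
def save(c,n): cv2.imwrite("pics/"+n,c["img"][:,:,::-1])
def down(yaw):  # tool z down; tool y axis (closing line) at angle yaw in world xy
    y=np.array([np.cos(yaw),np.sin(yaw),0]);z=np.array([0,0,-1.]);x=np.cross(y,z)
    return R.from_matrix(np.c_[x,y,z]).as_rotvec()
E
python3 - <<'E'
from h import *
np.set_printoptions(precision=1,suppress=True)
S=ctrl.read_camera("scene");D=ctrl.read_camera("side")
save(S,"s1.png");save(D,"d1.png")
for n,c in(("S",S),("D",D)):
    print(n,c["fov_y"],c["cx"],c["cy"],np.array(c["cam_to_world"]).tolist(),[k for k in c])
rs={}
for name in["wood_block","clamp","pad_face","trigger_grip","post_top","fixed_jaw_face","bed"]:
    L=[]
    for c in(S,D):
        r=ctrl.look_for(c,name);print(name,[(np.round(q["uv"],1).tolist(),round(q["p"],2)) for q in r[:3]])
        if r:L.append(ray(c,r[0]["uv"]))
    if len(L)==2:print("  tri",tri(L))
print(ctrl.get_ee_rot(),ctrl.get_clock())
for c in(S,D):
    for n in ["wood_block"]:
        r=ctrl.regions_of(c,n)
        if r: print(n,cv2.minAreaRect(np.argwhere(r[0]["pixels"])[:,::-1].astype(np.float32)))
E
```

```text
S 45.35441236345177 256.1960410248302 188.21461429916465 [[-0.6467864384491134, 0.5971120973376226, -0.4744728087587073, -88.83720222706982], [-0.7626330208292443, -0.5001362307890964, 0.4101885251843808, 675.7349188495606], [0.007627488392176266, 0.6271530067416893, 0.7788587340177202, 1087.1092655345972], [0.0, 0.0, 0.0, 1.0]] ['img', 'fov_y', 'cx', 'cy', 'cam_to_world', 'shot']
D 44.08140262400497 257.50877491884916 189.79704962268409 [[0.9851603988976662, 0.08430428259917913, -0.14950510486009866, 295.3517933076962], [-0.17078749768770354, 0.3949816169419475, -0.9026744445875807, -1179.3275054182454], [-0.01704755341285125, 0.9148127186552241, 0.403518364773245, 710.1705710175565], [0.0, 0.0, 0.0, 1.0]] ['img', 'fov_y', 'cx', 'cy', 'cam_to_world', 'shot']
wood_block [([344.6, 160.1], 0.88)]
wood_block [([261.5, 280.1], 0.77)]
  tri [ 470.  -178.6   11.6]
clamp [([258.9, 220.5], 0.68)]
clamp [([247.1, 215.4], 0.67)]
  tri [478.7 179.3  12.3]
pad_face [([341.2, 205.9], 0.48), ([258.5, 212.2], 0.46), ([346.8, 162.5], 0.29)]
pad_face []
trigger_grip [([279.8, 182.8], 0.75)]
trigger_grip [([259.9, 278.9], 0.7), ([259.7, 214.7], 0.54)]
  tri [533.6  -7.6 -78.7]
post_top [([258.1, 220.1], 0.78)]
post_top [([247.7, 212.1], 0.68), ([324.1, 243.5], 0.6), ([242.1, 184.9], 0.15)]
  tri [479.5 183.7  20.7]
fixed_jaw_face [([260.2, 220.7], 0.96)]
fixed_jaw_face [([243.4, 215.3], 0.7)]
  tri [469.8 179.   15.9]
bed [([262.4, 220.4], 0.9)]
bed []
[3.1 0.5 0. ] 0.8
wood_block ((346.5, 161.0), (16.0, 27.0), 90.0)
wood_block ((260.2500305175781, 278.7500305175781), (19.798988342285156, 36.06244659423828), 45.0)
```

```bash
python3 - <<'E'
import cv2,numpy as np
a=cv2.imread("pics/s1.png");b=cv2.imread("pics/d1.png")
A=cv2.resize(a[110:290,190:390],(800,720))[:600]
cv2.imwrite("pics/s1c.png",cv2.resize(a[130:280,190:390],(800,600),interpolation=cv2.INTER_CUBIC))
cv2.imwrite("pics/d1c.png",cv2.resize(b[160:310,170:370],(800,600),interpolation=cv2.INTER_CUBIC))
E
```

```text
(no output)
```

View pics/s1c.png

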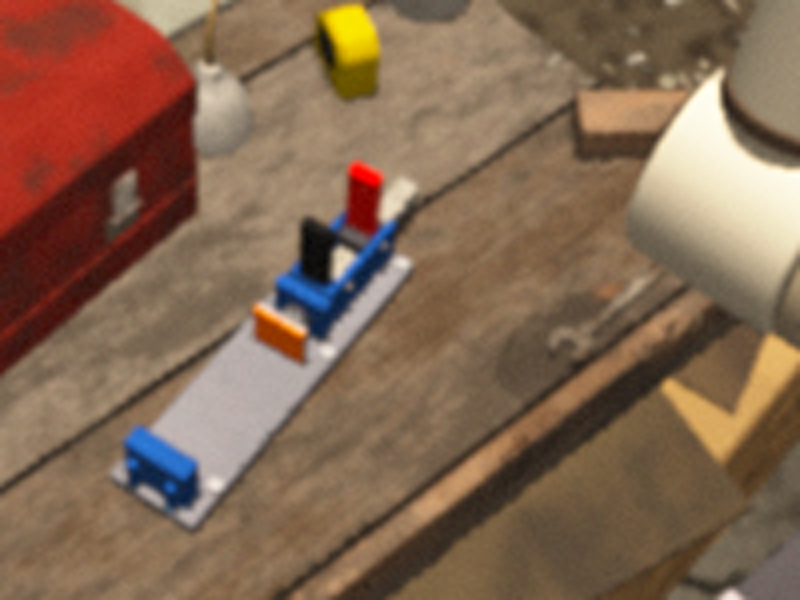

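View pics/d1c.png

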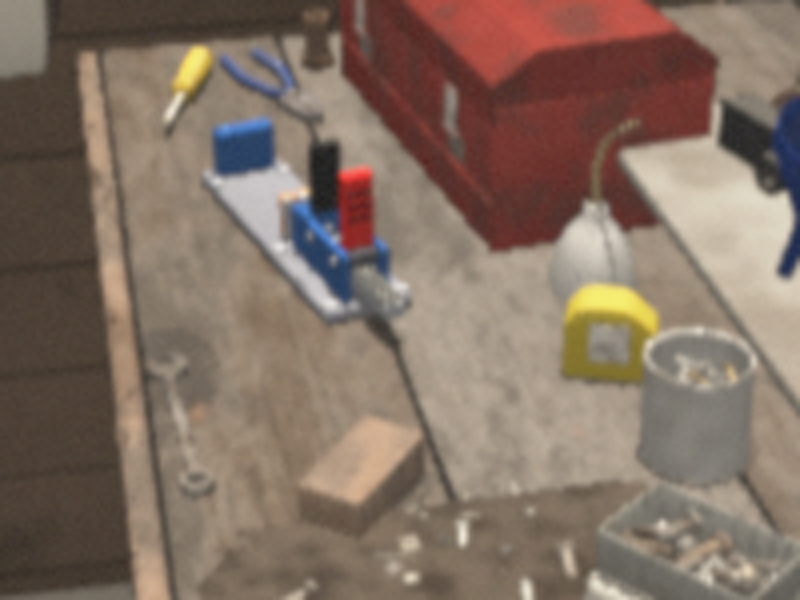

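The scene crop shows the clamp with red trigger at about (281,172), black post (269,186), orange pad (260,213) and fixed jaw (230,247). The side crop shows the block on the bench near (260,280), with nothing else near it. I'll fit both poses from the corner pixels.

```bash
cat >> h.py <<'E'
def fitpose(model,cs,x0):
    from scipy.optimize import least_squares
    def w(p,P): 
        c,s=np.cos(p[2]),np.sin(p[2]);return [p[0]+c*P[0]-s*P[1],p[1]+s*P[0]+c*P[1],P[2]]
    fn=lambda p:np.concatenate([proj(c,w(p,P))-uv for c,P,uv in model])
    r=least_squares(fn,x0,loss="soft_l1",x_scale=[100,100,1]);return r.x,fn(r.x).reshape(-1,2)
E
python3 - <<'E'
from h import *
np.set_printoptions(precision=2,suppress=True)
S=ctrl.read_camera("scene");D=ctrl.read_camera("side")
s=lambda u,v:np.array([190+u/4,130+v/4]); d=lambda u,v:np.array([170+u/4,160+v/4])
m=[(S,(36,84,12),s(112,475)*0+s(193,525)),(S,(-36,84,12),s(112,475)),(S,(36,-192,12),s(411,264)),
(D,(36,-192,12),d(410,300)),(D,(-36,-192,12),d(330,320)),(D,(-36,84,12),d(205,178)),
(D,(0,-176,112),d(357,172)),(D,(0,-110,112),d(323,145)),(S,(0,-110,112),s(318,225)),(S,(0,-170,112),s(365,170))]
m[0]=(S,(-36,84,12),s(193,525)); m[1]=(S,(36,84,12),s(112,475)); m[2]=(S,(-36,-192,12),s(411,264))
for y0 in(0.3,):
    p,r=fitpose(m,None,[500,100,y0]);print(p,"deg",np.degrees(p[2]));print(r)
b=[(D,(-22.5,-45,34),d(352,505)),(D,(-22.5,45,34),d(425,440)),(D,(22.5,45,34),d(378,417)),(D,(22.5,-45,34),d(300,487))]
for i,(h,k) in enumerate([(-1,1),(1,1),(1,-1),(-1,-1)]): pass
cor=[d(352,505),d(425,440),d(378,417),d(300,487)]
W=np.array([atz(D,c,34) for c in cor]);print(W,np.linalg.norm(W-np.roll(W,1,0),axis=1),W.mean(0))
e=(W[1]-W[0])+(W[2]-W[3]);print("long axis deg",np.degrees(np.arctan2(e[1],e[0])))
E
```

```text
[461.68 234.59   0.25] deg 14.59330254623381
[[ 0.41  0.01]
 [-0.65 -0.96]
 [ 1.13 -1.27]
 [ 0.35 -2.6 ]
 [-1.42 -2.4 ]
 [-2.27 -2.44]
 [ 0.08 -0.2 ]
 [-0.41 -1.74]
 [-0.09 -0.81]
 [ 0.14 -0.56]]
[[ 448.32 -236.43   34.  ]
 [ 506.08 -176.23   34.  ]
 [ 481.62 -143.99   34.  ]
 [ 420.2  -211.75   34.  ]] [37.41 83.43 40.47 91.45] [ 464.05 -192.1    34.  ]
long axis deg 47.034321811855975
```

```bash
python3 - <<'E'
from h import *
np.set_printoptions(precision=2,suppress=True)
ctrl.reach([464,-192,200],down(np.radians(-43)))
p,r=np.array(ctrl.get_eef_pos()),ctrl.get_ee_rot()
c=ctrl.read_camera("wrist");save(c,"w1.png");T=wristT(c,p,r);print(p,r,ctrl.get_clock(),ctrl.get_joint_positions());print(T,f_of(c),c["cx"],c["cy"])
np.savez("w1.npz",T=T)
g=ctrl.regions_of(c,"wood_block")
for q in g[:2]:
    m=q["pixels"];print(q["p"],q["uv"],m.sum())
    cn=max(cv2.findContours(m.astype(np.uint8),0,2)[0],key=len)[:,0]
    W=np.array([atz(c,u,34,T)[:2] for u in cn],np.float32);print(cv2.minAreaRect(W),cv2.boxPoints(cv2.minAreaRect(W)))
print(ctrl.get_force())
E
```

```text
[ 463.87 -192.9   200.11] [ 2.88  1.25 -0.  ] 2.7167 [-0.64 -0.02  1.81 -0.    1.35  0.12]
[[   0.73    0.65    0.2   522.2 ]
 [  -0.68    0.7     0.22 -130.46]
 [  -0.     -0.3     0.96  369.97]
 [   0.      0.      0.      1.  ]] 297.3186396354542 252.27396574401968 197.3018193363345
0.62 [244.4, 169.8] 2919
((465.92071533203125, -179.56158447265625), (91.9474105834961, 45.07035446166992), 51.28266143798828) [[ 419.58 -201.34]
 [ 454.75 -229.53]
 [ 512.26 -157.79]
 [ 477.09 -129.6 ]]
[ 0.14 -0.61  0.67]
```

View pics/w1.png

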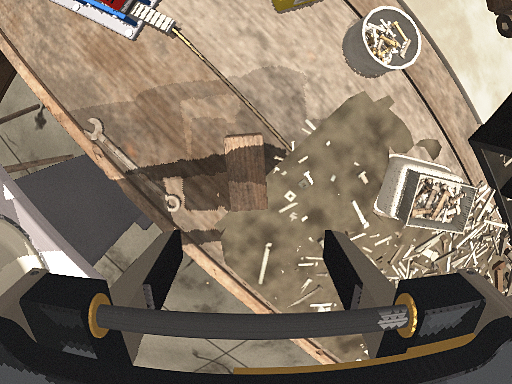

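The wrist picture shows the block whole at columns 224–269, rows 134–210. Its measured size of 92 x 45 mm matches the given one, so I trust this over the side view, which was about 12 mm off in y. Next I grasp it and look at the clamp from above.

```bash
python3 - <<'E'
from h import *
np.set_printoptions(precision=2,suppress=True)
o=down(np.radians(51.3-90))
ctrl.reach([466,-179.6,70],o); ctrl.move_linear([466,-179.6,5],speed=80)
print(ctrl.get_eef_pos(),ctrl.get_force());ctrl.gripper_close();print(ctrl.get_opening(),ctrl.get_gripper_force(),ctrl.get_eef_pos())
ctrl.move_linear([466,-179.6,170],speed=200)
print(ctrl.get_opening(),ctrl.get_clock())
yaw=.2547
P=np.array([461.7,234.6]);yc=np.array([-np.sin(yaw),np.cos(yaw)])
t=P-20*yc
ctrl.reach([*t,200],down(yaw))
p,r=np.array(ctrl.get_eef_pos()),ctrl.get_ee_rot()
c=ctrl.read_camera("wrist");save(c,"w2.png");T=wristT(c,p,r);np.savez("w2.npz",T=T,f=f_of(c),cx=c["cx"],cy=c["cy"]);print(p,T,ctrl.get_clock(),ctrl.get_joint_positions())
for n in["clamp","pad_face","trigger_grip","post_top","fixed_jaw_face","wood_block"]:
    print(n,[(np.round(q["uv"],1).tolist(),round(q["p"],2)) for q in ctrl.look_for(c,n)[:3]])
E
```

```text
[ 466.48 -179.94    5.51] [-0.23 -1.33 -0.41]
44.956755623399836 29.9989852309227 [ 466.01 -179.58    5.03]
45.143516460749204 6.0583
[466.98 214.37 199.69] [[  0.97  -0.24  -0.07 446.88]
 [  0.25   0.93   0.29 296.8 ]
 [ -0.    -0.3    0.96 369.54]
 [  0.     0.     0.     1.  ]] 7.575 [ 0.19  0.01  1.78 -0.    1.35 -0.06]
clamp [([253.7, 131.4], 0.73)]
pad_face []
trigger_grip [([254.7, 132.8], 0.39)]
post_top [([253.6, 133.0], 0.89)]
fixed_jaw_face [([253.4, 131.4], 0.76)]
wood_block [([252.1, 242.4], 0.9)]
```

View pics/w2.png

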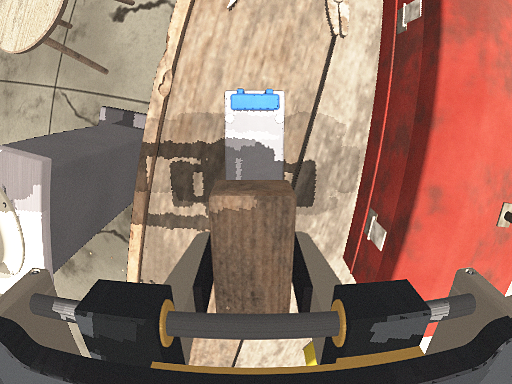

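```bash
python3 - <<'E'
from h import *
np.set_printoptions(precision=1,suppress=True)
z=np.load("w2.npz");T=z["T"];f=float(z["f"]);c=dict(fov_y=2*np.degrees(np.arctan(192/f)),cx=float(z["cx"]),cy=float(z["cy"]))
im=cv2.imread("pics/w2.png");h=cv2.cvtColor(im,cv2.COLOR_BGR2HSV)
m=cv2.inRange(h,(95,130,80),(115,255,255));m[:,:200]=0;m[:,320:]=0;m[140:]=0
for r in range(86,114):
    k=np.where(m[r])[0]; print(r,(k.min(),k.max(),len(k)) if len(k) else None,end=" ")
print()
for n,u,zz in[("bedL",(224,91),12),("bedR",(283,91),12),("jawtopfaceL",(231,109.5),54),("jawtopfaceR",(279.5,109),54),("bedL160",(226,160),12),("bedR160",(284.5,160),12),("blkFL",(213,182),229),("blkFR",(293,181),229)]:
    W=atz(c,u,zz,T);print(n,W)
cv2.imwrite("pics/w2c.png",cv2.resize(im[80:205,190:310],(576,600),interpolation=cv2.INTER_NEAREST))
E
```

```text
86 None 87 None 88 None 89 (np.int64(238), np.int64(271), 10) 90 (np.int64(237), np.int64(272), 14) 91 (np.int64(237), np.int64(272), 14) 92 (np.int64(237), np.int64(272), 14) 93 (np.int64(237), np.int64(272), 15) 94 (np.int64(232), np.int64(276), 45) 95 (np.int64(231), np.int64(278), 48) 96 (np.int64(231), np.int64(278), 22) 97 (np.int64(231), np.int64(278), 38) 98 (np.int64(231), np.int64(278), 34) 99 (np.int64(231), np.int64(278), 43) 100 (np.int64(231), np.int64(278), 37) 101 (np.int64(231), np.int64(278), 35) 102 (np.int64(231), np.int64(278), 35) 103 (np.int64(231), np.int64(278), 45) 104 (np.int64(231), np.int64(278), 40) 105 (np.int64(231), np.int64(278), 45) 106 (np.int64(231), np.int64(278), 41) 107 (np.int64(231), np.int64(278), 45) 108 (np.int64(231), np.int64(278), 48) 109 (np.int64(233), np.int64(277), 45) 110 None 111 None 112 None 113 None 
bedL [409.2 308.7  12. ]
bedR [476.8 326.1  12. ]
jawtopfaceL [425.6 289.9  54. ]
jawtopfaceR [474.7 303.1  54. ]
bedL160 [431.4 227.7  12. ]
bedR160 [500.6 245.6  12. ]
blkFL [437.1 257.5 229. ]
blkFR [474.9 267.7 229. ]
```

View pics/w2c.png

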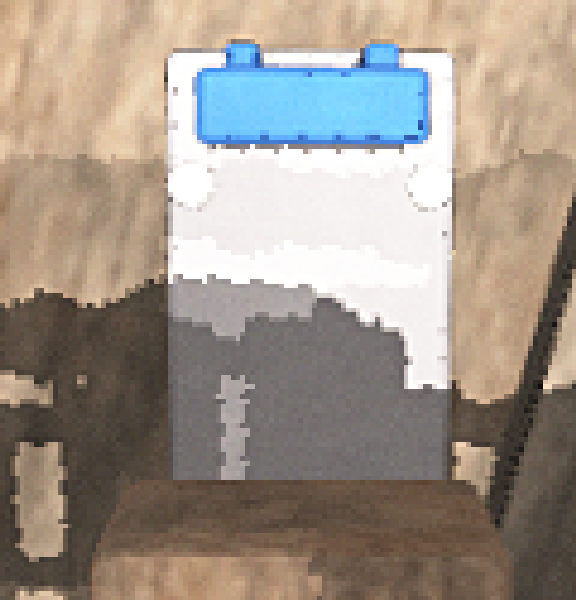

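```bash
cat >> h.py <<'E'
yaw=np.radians(15.);O=np.array([465.4,237.5]);xc=np.array([np.cos(yaw),np.sin(yaw)]);yc=np.array([-np.sin(yaw),np.cos(yaw)])
def cl(x,y,z): return np.r_[O+x*xc+y*yc,z]
def incl(W): d=np.array(W[:2])-O; return np.array([d@xc,d@yc])
E
python3 - <<'E'
from h import *
np.set_printoptions(precision=1,suppress=True)
z=np.load("w2.npz");T=z["T"];f=float(z["f"]);c=dict(fov_y=2*np.degrees(np.arctan(192/f)),cx=float(z["cx"]),cy=float(z["cy"]))
tcp=incl([466.98,214.37]);offs=[]
for u,zz in[((217.7,180),194.7),((289.6,180),194.7),((209.8,195.2),228.7),((295.2,195.2),228.7)]:
    q=incl(atz(c,u,zz,T))-tcp;offs.append(q);print(q)
off=np.mean(offs,0);print("offset of far end",off)
dx,dy=off[0],off[1]-45
if abs(dx)>4 or abs(dy)>6: raise SystemExit("odd offset")
tx,ty=-dx*.5,10-dy
ctrl.move_linear(cl(tx,ty,130),down(yaw),speed=200)
ctrl.move_linear(cl(tx,ty,45),speed=150);ctrl.move_linear(cl(tx,ty,17.3),speed=40)
print(ctrl.get_eef_pos(),ctrl.get_force());ctrl.open_gripper()
ctrl.move_linear(cl(tx,ty,150),speed=200)
ctrl.reach(cl(0,-60,260),down(yaw))
p,r=np.array(ctrl.get_eef_pos()),ctrl.get_ee_rot()
c=ctrl.read_camera("wrist");save(c,"w3.png");T=wristT(c,p,r);np.savez("w3.npz",T=T,f=f_of(c),cx=c["cx"],cy=c["cy"]);print(p,ctrl.get_clock())
for n in["wood_block","pad_face","trigger_grip","post_top"]:
    print(n,[(np.round(q["uv"],1).tolist(),round(q["p"],2)) for q in ctrl.look_for(c,n)[:3]])
# predicted pixels of landmarks
def pw(P):
    q=np.linalg.inv(T)@np.r_[P,1];q=q[:3];t=np.arctan2(np.hypot(q[0],q[1]),-q[2]);ph=np.hypot(q[0],q[1]);f=f_of(c)
    return [c["cx"]+f*t*q[0]/ph,c["cy"]-f*t*q[1]/ph]
for n,P in[("blk top far",cl(0,55,46)),("blk top near",cl(0,-35,46)),("jaw",cl(0,60,54)),("post",cl(0,-110,112)),("trig",cl(0,-170,112)),("bedend",cl(0,84,12))]:print(n,np.array(pw(P)))
E
```

```text
[-19.6  41.9]
[24.1 41.5]
[-19.7  42.5]
[22.8 42.1]
offset of far end [ 1.9 42. ]
[461.1 249.8  17.1] [ 0.6  0.4 -1. ]
[480.  179.7 257.9] 12.25
wood_block [([252.0, 115.3], 0.76)]
pad_face [([252.3, 174.7], 0.7), ([252.6, 259.1], 0.25)]
trigger_grip [([250.7, 186.4], 0.74), ([251.9, 258.1], 0.55)]
post_top [([249.0, 186.6], 0.79)]
blk top far [252.4  85.1]
blk top near [252.6 154.8]
jaw [252.4  80.7]
post [252.6 228.5]
trig [252.7 272.9]
bedend [252.4  66.5]
```

View pics/w3.png

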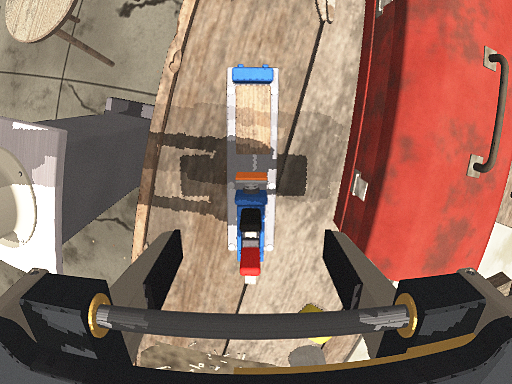

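The wrist picture shows the block flat on the bed (column 253, rows 85–153), aligned and just short of the fixed jaw. The pad is at row 176 and the trigger top is at about (250,270). Before the trigger approach I'll check clearance to the toolbox and oil can, then go to a spot behind the trigger.

```bash
python3 - <<'E'
from h import *
np.set_printoptions(precision=1,suppress=True)
S=ctrl.read_camera("scene");D=ctrl.read_camera("side")
s=lambda u,v:np.array([190+u/4,130+v/4]); d=lambda u,v:np.array([170+u/4,160+v/4])
print("toolbox bottom corner",atz(S,s(195,213),0),atz(D,d(490,247),0),"clamp",incl(atz(S,s(195,213),0)))
can=atz(S,s(215,152),0);print("can",can,atz(D,d(590,300),0),incl(can))
import sys
ctrl.gripper_close();print(ctrl.get_opening())
ctrl.reach(cl(-1.5,-214,230),down(yaw))
print(ctrl.get_eef_pos(),ctrl.get_clock(),[ctrl.get_force() for _ in range(3)])
for n,c in(("S",ctrl.read_camera("scene")),("D",ctrl.read_camera("side"))): cv2.imwrite(f"pics/{n}4.png",c["img"][:,:,::-1])
a=cv2.imread("pics/S4.png")[90:270,190:390];b=cv2.imread("pics/D4.png")[110:290,190:390]
cv2.imwrite("pics/m4.png",cv2.resize(np.hstack([a,b]),(800,360),interpolation=cv2.INTER_CUBIC))
E
```

```text
toolbox bottom corner [622.6 131.5   0. ] [625.  135.4   0. ] clamp [ 124.4 -143. ]
can [660.9  80.4   0. ] [678.8  35.9   0. ] [ 148.2 -202.3]
0.3945722917704983
[519.3  31.1 230.2] 14.575 [array([-0.2, -0. , -0.5]), array([-0.2, -0. , -0.5]), array([-0.2, -0. , -0.5])]
```

View pics/m4.png

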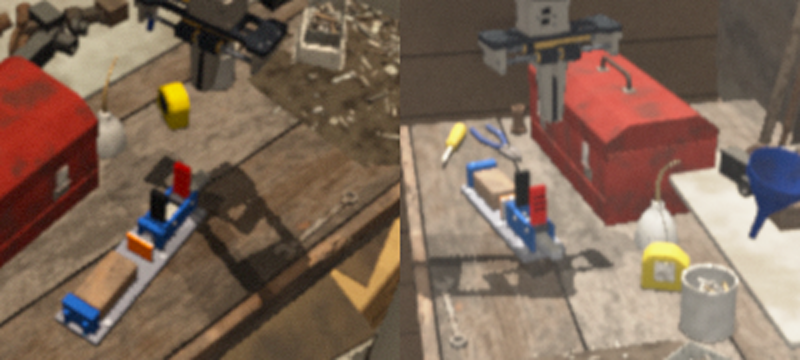

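Both views show the path behind the trigger clear: the gripper is above it, and the toolbox and oil can are well to the side. I'll descend and make the first instrumented stroke.

```bash
cat >> h.py <<'E'
X=-1.5;ZT=80
def F(): return -float(np.array(ctrl.get_force())[:2]@yc)
def yt(): return float(incl(ctrl.get_eef_pos())[1])
def go(y,sp=60): ctrl.move_linear(cl(X,y,ZT),speed=sp)
E
python3 - <<'E'
from h import *
ctrl.move_linear(cl(X,-214,ZT),speed=150)
print("f0",F(),ctrl.get_clock())
y=-200;go(y,80)
L=[]
while y<-165:
    y+=1.5;go(y,15);f=F();L.append((y,round(yt(),1),round(f,1)))
    if f>9: break
print(L,ctrl.get_clock())
E
```

```text
f0 0.6167965705487125 15.825
[(-198.5, -198.5, 0.4), (-197.0, -197.0, 0.1), (-195.5, -195.4, -0.0), (-194.0, -193.9, -1.1), (-192.5, -192.4, -0.8), (-191.0, -190.9, -0.6), (-189.5, -189.4, 0.8), (-188.0, -187.9, -0.0), (-186.5, -186.5, -0.0), (-185.0, -185.1, 2.0), (-183.5, -183.9, 4.3), (-182.0, -182.5, 5.3), (-180.5, -181.0, 5.1), (-179.0, -179.5, 4.6), (-177.5, -178.0, 5.4), (-176.0, -176.5, 4.9), (-174.5, -175.1, 5.0), (-173.0, -173.6, 5.1), (-171.5, -172.1, 6.0), (-170.0, -170.7, 5.7), (-168.5, -169.2, 5.1), (-167.0, -168.6, 8.8), (-165.5, -168.5, 15.1)] 21.9
```

```bash
cat >> h.py <<'E'
def stroke(y0,yfast,ystop,fmax,step=1.0):
    go(y0,60);f0=[F() for _ in range(3)];print("free",np.round(f0,2))
    y=y0
    go(yfast,50);y=yfast;L=[(y,round(yt(),1),round(F(),1))]
    while y<ystop:
        y+=step;go(y,20);f=F();L.append((round(y,1),round(yt(),1),round(f,1)))
        if f>fmax:break
    print(L,ctrl.get_clock());return L
E
python3 - <<'E'
from h import *
stroke(-190,-184,-168.5,12.5)
E
```

```text
free [0.8 0.8 0.8]
[(-184, -183.7, 1.3), (-183.0, -183.3, 3.9), (-182.0, -182.5, 5.2), (-181.0, -181.5, 5.2), (-180.0, -180.5, 5.1), (-179.0, -179.5, 5.2), (-178.0, -178.6, 5.1), (-177.0, -177.5, 5.4), (-176.0, -176.6, 5.0), (-175.0, -175.6, 6.8), (-174.0, -174.6, 5.4), (-173.0, -173.6, 6.1), (-172.0, -172.7, 4.9), (-171.0, -171.6, 4.9), (-170.0, -170.7, 5.8), (-169.0, -169.8, 6.4), (-168.0, -168.9, 7.1)] 26.725
```

```bash
python3 - <<'E'
from h import *
stroke(-190,-184,-170,13.0,0.7)
ctrl.pause(0.4);print(F(),F(),yt())
c=[ctrl.read_camera("scene"),ctrl.read_camera("side"),ctrl.read_camera("wrist")]
save(c[2],"w5.png")
a=c[0]["img"][170:270,200:300,::-1];b=c[2]["img"][40:240,150:350,::-1]
cv2.imwrite("pics/m5.png",np.hstack([cv2.resize(a,(400,400),interpolation=cv2.INTER_CUBIC),cv2.resize(b,(400,400),interpolation=cv2.INTER_CUBIC)]))
E
```

```text
free [-0.69 -0.69 -0.69]
[(-184, -183.9, 2.9), (-183.3, -183.7, 4.8), (-182.6, -183.1, 5.4), (-181.9, -182.5, 6.2), (-181.2, -181.9, 6.4), (-180.5, -181.2, 6.0), (-179.8, -180.5, 7.3), (-179.1, -180.0, 6.6), (-178.4, -179.4, 7.4), (-177.7, -178.9, 7.8), (-177.0, -178.3, 7.8), (-176.3, -177.7, 8.7), (-175.6, -177.2, 8.9), (-174.9, -176.7, 10.3), (-174.2, -176.1, 10.8), (-173.5, -175.6, 11.4), (-172.8, -175.0, 11.8), (-172.1, -174.5, 11.8), (-171.4, -173.9, 13.6)] 32.0083
11.658014809628414 11.658014809628414 -173.93354256207303
```

View pics/m5.png

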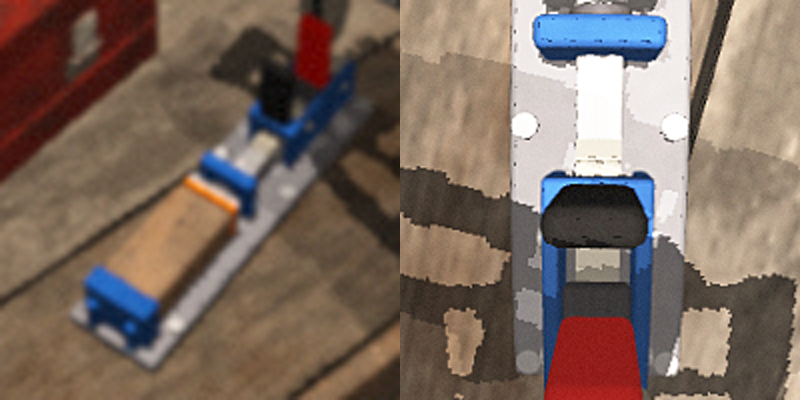

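The left half shows the block pinned between the orange pad and the fixed jaw; the right half is the wrist view down onto the jaw head and the trigger. Forces suggest the pad is pressed about 7 mm, so I'll check that against the geometry by comparing the pad-to-head distance when free (w3) and now (w5).

```bash
python3 - <<'E'
from h import *
a=cv2.imread("pics/w3.png")[160:220,225:285];b=cv2.imread("pics/w5.png")[0:80,210:290]
cv2.imwrite("pics/m6.png",np.hstack([cv2.resize(a,(400,400),interpolation=cv2.INTER_NEAREST),cv2.resize(b,(400,400),interpolation=cv2.INTER_NEAREST)]))
E
```

```text
(no output)
```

View pics/m6.png

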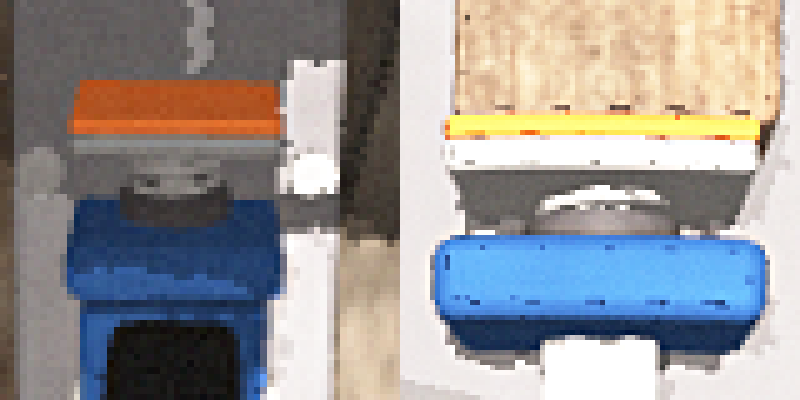

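```bash
python3 - <<'E'
from h import *
np.set_printoptions(precision=1,suppress=True)
z=np.load("w3.npz");T3=z["T"];c3=dict(fov_y=2*np.degrees(np.arctan(192/float(z["f"]))),cx=float(z["cx"]),cy=float(z["cy"]))
p,r=ctrl.get_eef_pos(),ctrl.get_ee_rot();c5=ctrl.read_camera("wrist");T5=wristT(c5,p,r)
Y=lambda c,T,row,zz:incl(atz(c,(252,row),zz,T))[1]
for n,c,T,rows in(("free",c3,T3,(178.2,180.3,183,200.2,205)),("now",c5,T5,(23,27.6,33.5,47.4,62.5))):
    print(n,[round(Y(c,T,q,zz),1) for q,zz in zip(rows,(46.5,46.5,46.5,54,54))])
print("bed end? fixed jaw; block", ctrl.get_clock())
print([F() for _ in range(1)]); L=[]
for _ in range(12): ctrl.pause(.05);L.append(F())
print(np.round(L,1),np.mean(L),yt())
E
```

```text
free [np.float64(-66.2), np.float64(-69.0), np.float64(-72.7), np.float64(-94.2), np.float64(-100.9)]
now [np.float64(-29.6), np.float64(-33.0), np.float64(-37.3), np.float64(-48.8), np.float64(-59.0)]
bed end? fixed jaw; block 32.6083
[13.109731976290874]
[13.1 13.1 13.  12.2 13.1 13.1 13.3 12.8 13.1 12.2 12.7 12.9] 12.878749012029674 -173.94252298089256
```

```bash
python3 - <<'E'
from h import *
go(-170.7,20);L=[]
for _ in range(12): ctrl.pause(.05);L.append(F())
print(np.mean(L),yt(),ctrl.get_clock())
if 12<np.mean(L)<15: print(ctrl.sign_off())
E
```

```text
12.98982590936653 -173.4167860266235 34.0583
the job is handed in; nothing more can be done
None
```

The job is handed in at 34 s: the block lies flat on the bed against the fixed jaw, the trigger is still held in at about 13 N, and I estimate the pad is pressed in about 8 mm (7–8.5 mm, inferred from push force and camera geometry, not measured directly).

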